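# Label the blue-capped sample rack's place on the bench shelf

### The job

Lift the blue label plate out of the grey index stand and slide it fully down into the label holder hanging on the yellow bin. Then take the loaded holder off the bin and, feeling for the shelf's front lip, push its hook down behind the lip until it is fully home, label side facing the robot, in front of the middle of the rack with blue caps. Do not let go, as I shall tighten its clamp screws next: finish while still holding it pressed firmly down on the lip with a steady push of about 10 N, and leave the other plates, the racks and everything else where they are.

Things in the scene. Friction and masses are not known exactly. Their poses are not given: they have to be found in the camera images.
- plate_blue_c (a point): Centre (half-way up) of the blue label plate, the one to use: loose rigid white plate 4 mm thick (x) x 45 mm wide (y) x 90 mm tall (z), 20 g, top 30 mm blue, lower corners cut off 6 mm at 45 degrees. Stands upright in one of the stand's three slots; grip it by its two upright edges.
- plate_blue: The blue plate again, same axes, but its origin at the centre of its lower edge, 45 mm below its centre. It goes lower end first into the holder's pocket, either face forward. Fully home, its centre is 17.5 mm straight above point holder_c, and its top 31 mm stand out above the pocket's flared mouth.
- plate_red_c (a point): Centre (half-way up) of the red label plate (leave it): loose rigid white plate 4 mm thick (x) x 45 mm wide (y) x 90 mm tall (z), 20 g, top 30 mm red, lower corners cut off 6 mm at 45 degrees. Stands upright in one of the stand's three slots; grip it by its two upright edges.
- plate_green_c (a point): Centre (half-way up) of the green label plate (leave it): loose rigid white plate 4 mm thick (x) x 45 mm wide (y) x 90 mm tall (z), 20 g, top 30 mm green, lower corners cut off 6 mm at 45 degrees. Stands upright in one of the stand's three slots; grip it by its two upright edges.
- stand: Grey index stand, fixed, 116 x 75 x 30 mm. Origin: centre of its underside. Three slots across it at x = -36, 0 and +36 mm, each 5 x 49 mm, floor 8 mm above the table.
- holder_c (a point): Centre of the pocket of the loose label holder (70 g, hung on the bin's front wall). z up, y along its width, -x label side. Pocket: 56 mm wide (y), 11 mm thick (x), from 30 mm below to 31 mm above this point; open top, inside 6 x 49 mm, floor 27 mm below this point; mouth flared to 13 mm inside, 17 mm outside. Grip it by its side faces (56 mm apart), fingertips above the wall it hangs on.
- holder: The holder's steel hook, behind the pocket, 36 mm wide (y). Same axes as holder_c; origin: underside of the hook's bridge, middle of its gap (9.5 mm behind and 10 mm below holder_c). A tongue hangs from the bridge to 19 mm below the origin; between it and the pocket's back is the 8 mm gap (x from -4 to +4 mm) for the wall or lip, wider at the tongue's flared end.
- bin: Yellow open storage bin, fixed, 110 x 160 x 60 mm (x, y, z), walls 4 mm; front wall centred at x = -53 mm, rim 60 mm up. Origin: centre of its underside.
- shelf: Grey steel bench shelf, fixed, rigid. Origin: on the table under the middle of the front lip (lip at x = 0, 4 mm thick, 500 mm long along y; +x leads back over the shelf, away from the robot). Lip top 94 mm above the table, 24 mm above the deck, which reaches 204 mm back; in front the lip runs on down as a flat fascia to 42 mm above the table.
- lip_top (a point): Middle of the top edge of the shelf's lip (mid-length, mid-thickness), same axes as the shelf. The holder is home when its bridge sits on this edge: body holder's origin is then at this height and within 2 mm of the lip's middle plane, and point holder_c 7.5 to 11.5 mm in front of it (-x).
- rack_blue: Loose white sample rack, block 66 x 106 x 40 mm (x, y, z), with 15 upright tubes with blue caps, 92 mm high in all. It stands on the shelf; its front face is about 60 to 75 mm behind the lip. Origin: centre of its underside; its y runs along the shelf.
- rack_red: Loose white sample rack, block 66 x 106 x 40 mm (x, y, z), with 15 upright tubes with red caps, 92 mm high in all. It stands on the shelf; its front face is about 60 to 75 mm behind the lip. Origin: centre of its underside; its y runs along the shelf.
- rack_green: Loose white sample rack, block 66 x 106 x 40 mm (x, y, z), with 15 upright tubes with green caps, 92 mm high in all. It stands on the shelf; its front face is about 60 to 75 mm behind the lip. Origin: centre of its underside; its y runs along the shelf.
- bottle: White hand-gel bottle with blue cap and green label, 60 mm across, 150 mm tall, loose; origin: centre of its underside. Leave it.
- marker: White marker pen with black cap, 140 mm long along x, 13 mm thick, lying loose on the table; origin: under its middle. Leave it.
- stapler: Red and black desk stapler, 150 mm long along x, 36 mm wide, 55 mm tall, loose; origin: centre of its underside. Leave it.

How it is judged:
On the way, in this order (a step that is already met when the one before it is completed fails the run):
1. the blue plate is fully down in the holder's pocket while the holder still hangs on the bin (z of plate_blue_c in the frame of holder_c between 0.0145 and 0.0205 m and x of plate_blue_c in the frame of holder_c between -0.003 and 0.003 m and y of plate_blue_c in the frame of holder_c between -0.005 and 0.005 m and angle between the z axis of plate_blue_c and the z axis of holder_c, either way round below 0.08 rad and z of holder_c in the frame of bin between 0.06 and 0.076 m and x of holder_c in the frame of bin between -0.068 and -0.053 m), for 0.2 s.
2. the loaded holder is lifted clear of the bin (z of plate_blue_c in the frame of holder_c between 0.0145 and 0.0205 m and x of plate_blue_c in the frame of holder_c between -0.003 and 0.003 m and y of plate_blue_c in the frame of holder_c between -0.005 and 0.005 m and angle between the z axis of plate_blue_c and the z axis of holder_c, either way round below 0.08 rad and z of holder_c in the frame of bin above 0.092 m and contact force between holder and bin below 0.1 N), for 0.1 s.
At the end, for the whole second after the job is handed in: Blue plate home in the pocket (3 mm); holder on the shelf lip, label side to the robot, bridge on the lip top (3 mm), upright within 0.07 rad, in line within 0.12 rad, within 22 mm of the blue rack's middle along the shelf, at rest; fingers still on it, pressing it on the shelf with 4 to 40 N (z of plate_blue_c in the frame of holder_c between 0.0145 and 0.0205 m and x of plate_blue_c in the frame of holder_c between -0.003 and 0.003 m and y of plate_blue_c in the frame of holder_c between -0.005 and 0.005 m and angle between the z axis of plate_blue_c and the z axis of holder_c, either way round below 0.08 rad and z of holder_c in the frame of shelf between 0.101 and 0.1065 m and x of holder_c in the frame of shelf between -0.013 and -0.006 m and angle between the z axis of holder_c and the z axis of shelf, either way round below 0.07 rad and angle between the y axis of holder_c and the y axis of shelf, either way round below 0.12 rad and y of holder_c in the frame of rack_blue between -0.022 and 0.022 m and contact force between holder and shelf between 4 and 40 N and (contact force between the fingers and holder above 2 N or contact force between the fingers and plate_blue above 2 N) and linear speed of holder below 0.02 m/s); the arm keeps its last pose, push and grip.
It fails at once if another label plate was moved by more than 25 mm (distance of any of plate_red_c, plate_green_c from where it was at the start of the episode above 0.025 m).
It fails at once if a sample rack was shifted by more than 15 mm or tipped (distance of any of rack_blue, rack_red, rack_green from where it was at the start of the episode above 0.015 m or angle between any of rack_blue, rack_red, rack_green's own z axis and vertical above 0.2 rad).
It fails at once if the bottle, marker or stapler was shifted by more than 30 mm (distance of any of bottle, marker, stapler from where it was at the start of the episode above 0.03 m).
It also fails if it takes over 54 s, if anything falls off the work surface, if the arm or the gripper's body presses on something with over 40 N, if the wrist force passes 120 N, or if a joint passes its speed limit or range.

### The arm

A 6-joint arm with a two-finger parallel gripper is mounted at the origin on the work surface. World frame = base frame: x ahead of the robot, y to its left, z up, the work surface at z = 0. Lengths are in m, angles in rad, forces in N, time in s.
With the tool pointing down it reaches from about 0.375 to 0.9 m from the base axis. Payload 3.1 kg.
Tool frame: the origin (TCP) lies midway between the tips of the shut fingers; the grasp point (between the pads) lies 19 mm behind it (manip.hold_point_z is the distance from the TCP to the grasp point, in m); x points along the fingers, y is the direction in which the jaws open and shut, and the axes are right-handed (so a half turn about x gives the same grasp; the last joint's range is limited). The gripper opens to 85 mm and grips with 20 to 120 N. Pads are 22 mm wide; open, the fingers measure 114 mm over their backs; the gripper's body (76 mm by 85 mm) begins 54 mm behind the grasp point. The pads swing forward as they close: fully open they stand 13 mm farther back than shut.
Start: joints at [1.069, 0.527, 1.433, -0, 1.181, -0.178], TCP at [0.199, 0.593, 0.231] pointing down, gripper open.
Joint ranges: [-3.08, 3.08], [-0.75, 2.2], [0.22, 2.44], [-1.43, 4.57], [0, 2.65], [-2.85, 2.85]. Speed limits (rad/s): [2.79, 2.79, 3.14, 3.14, 3.14, 3.14].

### API

Orientations are given as a unit quaternion [x, y, z, w].
In Python, from station import manip, snapshot gives the robot as it stands.
- The arm moves only by the shell command python3 -m crank 'ROWS' [FORCE]. ROWS is JSON, a list of rows, each a list of 5 numbers: the finger opening in m, from 0 to 0.0854, then the shift along the tool's x, y, z in m, then the turn about the tool's x in rad. In form: [[grip, tx, ty, tz, yaw], ...]. A call has 1 to 5 rows; each row shifts and turns the commanded pose from where the row before left it, along the tool's axes as they then stand; what a row does not reach is not made up. A row lasts 1/10 s, in which the tool goes at most 50 mm and 8.59 degrees, less where a joint would pass 70% of its speed; a pose out of reach is approached as far as the arm can. A call is refused whole if a number of a shift passes 0.05 or a number of a turn 0.15, either way. A call with a gripper value outside its range is refused whole. The fingers move at their own pace and stop on an object; FORCE is the grip in N (left out, the last holds). Time passes only in rows, so rows that do not move let the fingers close. It gives the time, the measured TCP pose, the force and the opening at its end, in the units of the state.
- manip.sense(): the state, without advancing time (a new reading comes with each control period).
- snapshot(name): name is "scene" or "top" or "wrist"; returns a dict with "image" (400x640x3 uint8, blue, green, red), "range_z" (400x640 float32, m along the optical axis (not along the pixel's ray), 0 where there is no reading), "vertical_fov" (degrees; the focal length in pixels is half the picture's height over the tangent of half this angle, whatever the lens; pixels are square), "cx", "cy" (the principal point, pixels), "extrinsics" (4x4, takes a point from world to camera coordinates); the wrist camera has in their place "T_tool_cam" (4x4, takes a point from camera to tool coordinates, whose origin is the TCP and whose axes are the tool frame's). Camera axes: x right, y up, looking along -z (the intrinsics and any distortion apply to the point x, -y, -z); pixel columns grow to the right and rows downward; lengths in m; the calibration is good to about 2 mm. The wrist camera is an equidistant fisheye: a pixel r from the principal point sees the ray r / f radians off the axis. A picture is of the moment at which its call begins: read the wrist's pose just before it.
- manip.sign_off(): hands the job in, once; it reports no verdict.
The state is a dict: "t": time; "q": joint angles; "qd": joint speeds; "tau": joint torques, N m; "tcp_pos": TCP position; "tool_rot": TCP orientation; "force": force on the tool from outside, world axes, zero at the start; "ft_torque": the same for the moment, N m; "finger_gap": opening from 0.0 (shut) to 1.0 (fully open).
Only numpy, scipy, OpenCV 4.12 (cv2) and the standard library are available. Lean on these libraries where they do the work, as an engineer would, in place of code of your own. Each camera call takes 0.05 s, during which the arm holds its last target.

## Working session

There is one attempt and no reset: what is moved stays moved. The work goes in short steps, Python scripts to look and compute and a shell command to move; the robot and the scene stay as the last step left them, time stands still between calls to the robot, and variables do not carry over. Pictures are saved under pics/ and viewed, and the job is handed in when it is done.

```bash
ls -la; mkdir -p pics; cat > h.py <<'E'
import numpy as np, cv2
from station import manip, snapshot
from scipy.spatial.transform import Rotation as R
def save(s,n): cv2.imwrite('pics/'+n+'.png',s['image'])
def cloud(s, T=None):
    d=s['range_z']; H,W=d.shape; f=H/2/np.tan(np.radians(s['vertical_fov'])/2)
    u,v=np.meshgrid(np.arange(W),np.arange(H))
    x=(u-s['cx'])/f; y=(v-s['cy'])/f
    p=np.stack([x*d,-y*d,-d,np.ones_like(d)],-1)
    M=np.linalg.inv(s['extrinsics'])
    return (p@M.T)[...,:3]
E
python3 - <<'E'
from h import *
print(manip.sense()); print([a for a in dir(manip) if a[0]!='_'])
for n in ('scene','top'):
    s=snapshot(n); save(s,n+'0'); print(n,s['vertical_fov'],s['cx'],s['cy'],s['extrinsics'],[k for k in s])
    np.savez(n+'0.npz',**s)
E
```

```text
total 12
drwxr-xr-x  3 agent agent 4096 Dec  6 19:32 .
drwxr-xr-x 23 root  root  4096 Dec  6 19:32 ..
drwxr-xr-x  2 agent agent 4096 Dec  6 19:32 pics
{'t': 0.0, 'q': array([ 1.06849700e+00,  5.28502725e-01,  1.43391803e+00,  4.43417457e-05,
        1.18139957e+00, -1.78512167e-01]), 'qd': array([ 3.31046407e-03, -3.42406336e-04,  2.67129623e-04, -1.08479699e-04,
       -6.82100848e-04, -1.20130846e-06]), 'tau': array([-2.27277422e-03, -4.42346656e+01, -1.78021163e+01, -2.04105004e-04,
        8.51706311e-03,  2.99641464e-06]), 'tcp_pos': array([0.19846286, 0.59188938, 0.23030616]), 'tool_rot': array([ 0.11324489,  0.69813576, -0.11472003,  0.69758252]), 'force': array([-0.35886783, -0.44354951, -0.04475255]), 'ft_torque': array([-0.0205004 ,  0.06150666, -0.04382662]), 'finger_gap': 1.003070125494428}
['PlanningError', 'hold_point_z', 'sense', 'sign_off']
scene 54.4242311473708 318.699293193219 199.39709707753792 [[-0.84805452  0.52985194  0.00777566  0.50874094]
 [-0.29382441 -0.48239069  0.82520691  0.09685723]
 [ 0.44098839  0.69753577  0.56477703 -1.45555003]
 [ 0.          0.          0.          1.        ]] ['image', 'range_z', 'vertical_fov', 'cx', 'cy', 'extrinsics']
top 54.59035026844696 321.2615176192094 197.09378929696206 [[ 0.00867353 -0.99990739  0.01048674 -0.0224452 ]
 [ 0.99860615  0.0092073   0.051971   -0.58847867]
 [-0.05206274  0.01002135  0.99859353 -1.10680951]
 [ 0.          0.          0.          1.        ]] ['image', 'range_z', 'vertical_fov', 'cx', 'cy', 'extrinsics']
```

View pics/scene0.png

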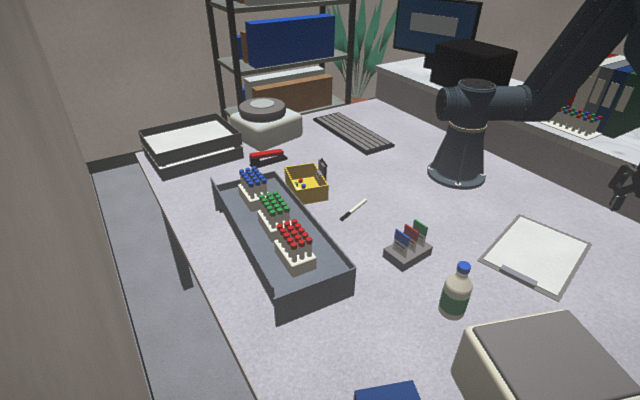

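View pics/top0.png

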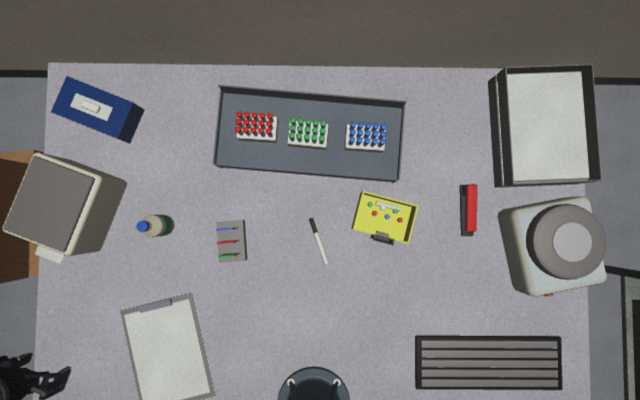

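The scene view shows the stand at about (408,250) with the blue plate leftmost (402,238), the bin at (306,183) with the dark holder at (322,170), and the shelf with the blue rack at (255,183). In the top view the stand is at (231,241), with the blue strip at (231,229). The holder is at (382,238) and the blue rack at (366,135).

```bash
cat > m1.py <<'E'
from h import *
import sys
def ld(n): 
    z=np.load(n); return {k:(z[k] if z[k].ndim else float(z[k])) for k in z}
s=ld('top0.npz'); P=cloud(s); im=s['image'].astype(int)
def rep(name,mask):
    p=P[mask]; p=p[np.isfinite(p).all(1)]
    if len(p)<3: print(name,'few');return
    (c,sz,a)=cv2.minAreaRect((p[:,:2]*1000).astype(np.float32))
    print(name,len(p),'med',p.mean(0).round(4),'zmax',np.percentile(p[:,2],[5,50,95]).round(4),'rect',np.round(c,1),np.round(sz,1),round(a,1))
v,u=np.mgrid[:400,:640]
def box(u0,u1,v0,v1): return (u>=u0)&(u<u1)&(v>=v0)&(v<v1)
b,g,r=im[...,0],im[...,1],im[...,2]
Z=P[...,2]
print(np.percentile(Z[box(250,300,190,300)],[5,50,95]))
st=box(205,255,210,275)
rep('stand',st&(Z>.022)&(Z<.036))
rep('blue',st&(b>r+50)); rep('red',st&(r>b+60)); rep('green',st&(g>r+40)&(g>b+30))
rep('plates',st&(Z>.07))
bn=box(340,430,180,260)
rep('binrim',bn&(Z>.05)&(Z<.066)&(b<90)&(r>100))
rep('binall',bn&(Z>.02)&(Z<.066)&(b<90)&(r>100))
rep('holder',bn&(Z>.066))
rk=box(335,395,115,160)
rep('rackblue caps',rk&(b>r+40)); rep('rackblue top block',rk&(Z>.10)&(Z<.117)); rep('rackall',rk&(Z>.09))
sh=box(200,420,80,190)
rep('shelf',sh&(Z>.05)&(Z<.1)&~box(225,395,105,155))
lip=sh&(Z>.085)&(Z<.1)&(v>140)
rep('lip',lip)
p=P[lip]; k=np.polyfit(p[:,1],p[:,0],1); print('lip x=',k)
E
python3 m1.py
```

```text
[-0.00448089 -0.00097273  0.00276408]
stand 950 med [0.4615 0.2368 0.0289] zmax [0.0252 0.0289 0.0326] rect [460.2 239. ] [116.3  76.4] 4.5
blue 34 med [0.4978 0.2383 0.1151] zmax [0.0194 0.0971 0.1012] rect [511.  128.7] [  5.6 272. ] 6.9
red 38 med [0.4612 0.2411 0.0845] zmax [0.0437 0.0946 0.1007] rect [459.8 251.6] [ 4.  67.6] 4.9
green 34 med [0.4256 0.2371 0.0936] zmax [0.0769 0.0966 0.0999] rect [425.4 235.4] [ 3.8 42.4] 5.6
plates 133 med [0.4641 0.2148 0.1878] zmax [0.0764 0.097  1.1361] rect [474.9 125. ] [ 77.5 273.6] 7.1
binrim 145 med [ 0.5549 -0.2005  0.0572] zmax [0.0515 0.0576 0.0611] rect [ 532.1 -194.3] [157.3 108.5] 75.9
binall 210 med [ 0.5535 -0.1947  0.0503] zmax [0.0241 0.0557 0.0608] rect [ 531.6 -194.1] [157.8 109.2] 75.6
holder 162 med [ 0.5097 -0.1548  0.2802] zmax [0.0729 0.0978 1.1361] rect [ 555.3 -114.1] [210.5 176.5] 84.6
rackblue caps 438 med [ 0.749  -0.1333  0.1539] zmax [0.07   0.1604 0.1635] rect [ 660.8 -102.9] [100.  309.4] 71.3
rackblue top block 422 med [ 0.7372 -0.1257  0.1087] zmax [0.1045 0.1088 0.113 ] rect [ 745.6 -132.6] [105.4  66.4] 86.9
rackall 1073 med [ 0.7396 -0.129   0.1393] zmax [0.1048 0.1324 0.1627] rect [ 647.4 -102.4] [115.9 280.5] 73.0
shelf 5971 med [0.7304 0.0207 0.0733] zmax [0.0657 0.0699 0.0938] rect [754.   17.7] [509.1 209.3] 85.7
lip 575 med [0.6743 0.005  0.0924] zmax [0.0863 0.0926 0.0974] rect [684.3  21. ] [106.6 513.9] 0.4
lip x= [0.03159996 0.67415092]
```

```bash
python3 - <<'E'
from h import *
z=np.load('top0.npz'); im=z['image']
a=cv2.resize(im[200:280,200:270],None,fx=5,fy=5,interpolation=cv2.INTER_NEAREST)
b=cv2.resize(im[180:260,340:430],None,fx=5,fy=5,interpolation=cv2.INTER_NEAREST)
cv2.imwrite('pics/c1.png',np.hstack([a,b]))
P=cloud(z); 
E
```

```text
(no output)
```

View pics/c1.png

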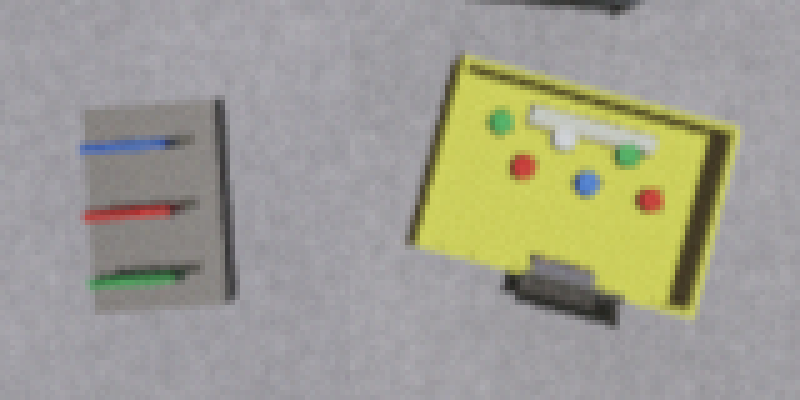

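The close-up shows the blue plate in the far slot of the stand, all three slots yawed slightly left. The holder hangs near the middle of the bin's front wall, with the bin yawed about -14°. I'll refine the fits and check the tool axes and wrist camera next.

```bash
cat >> h.py <<'E'
def axes(q): return R.from_quat(q).as_matrix()
def wcloud(s,st):
    d=s['range_z']; H,W=d.shape; f=H/2/np.tan(np.radians(s['vertical_fov'])/2)
    u,v=np.meshgrid(np.arange(W),np.arange(H))
    x=u-s['cx']; y=v-s['cy']; r=np.hypot(x,y)+1e-9; th=r/f
    k=np.tan(th)/r
    p=np.stack([x*k*d,-y*k*d,-d,np.ones_like(d)],-1)
    p[(th>1.4)|(d<=0)]=np.nan
    M=np.eye(4); M[:3,:3]=axes(st['tool_rot']); M[:3,3]=st['tcp_pos']
    return (p@(M@s['T_tool_cam']).T)[...,:3]
E
python3 - <<'E'
from h import *
st=manip.sense(); print(axes(st['tool_rot']).round(3), manip.hold_point_z)
s=snapshot('wrist'); save(s,'w0'); print(s['T_tool_cam'].round(4),s['vertical_fov'],s['cx'],s['cy'])
z=np.load('top0.npz'); P=cloud(z); Z=P[...,2]
v,u=np.mgrid[:400,:640]
def line(m,name,ax=0):
    p=P[m]; k=np.polyfit(p[:,1],p[:,0],1)
    for _ in range(5):
        e=p[:,0]-np.polyval(k,p[:,1]); q=p[abs(e-np.median(e))<.006]; k=np.polyfit(q[:,1],q[:,0],1)
    print(name,len(q),k,np.arctan(-k[0]),q[:,2].mean(),q.min(0),q.max(0))
line((u>225)&(u<395)&(v>155)&(v<190)&(Z>.087)&(Z<.1),'lip')
line((u>365)&(u<405)&(v>225)&(v<250)&(Z>.065)&(Z<.11),'holder')
line((u>345)&(u<430)&(v>215)&(v<250)&(Z>.055)&(Z<.066)&(z['image'][...,0]<90),'binfront')
for n,v0,v1 in(('blue',224,233),('red',237,247),('green',250,262)):
    line((u>210)&(u<245)&(v>v0)&(v<v1)&(Z>.085)&(Z<.108),n)
E
```

```text
[[-0.001  0.318  0.948]
 [-0.002  0.948 -0.318]
 [-1.    -0.002 -0.   ]] 0.0187
[[-3.000e-04  2.673e-01 -9.636e-01 -1.425e-01]
 [ 1.000e+00 -9.000e-04 -5.000e-04 -0.000e+00]
 [-1.000e-03 -9.636e-01 -2.673e-01 -6.810e-02]
 [ 0.000e+00  0.000e+00  0.000e+00  1.000e+00]] 65.70646984690485 320.37580911425744 201.0975656099856
lip 297 [0.07612371 0.64999628] -0.07597717999935094 0.09262037835723673 [ 0.63266869 -0.21282678  0.08707436] [0.66978    0.24262232 0.09869777]
holder 62 [0.13616876 0.49679968] -0.1353363908135296 0.09442093223952266 [ 0.46307557 -0.21181053  0.06667633] [ 0.48137823 -0.15530934  0.10303221]
binfront 6 [0.06106008 0.50767668] -0.060984362473962876 0.057635801173680834 [ 0.48590399 -0.264561    0.05540848] [ 0.50131745 -0.10565355  0.05904071]
blue 31 [-0.08437618  0.51690705] 0.08417680034695559 0.09723014788129888 [0.49404247 0.21964035 0.09055196] [0.49979186 0.26348347 0.10130637]
red 34 [-0.08350519  0.4805429 ] 0.08331189743616652 0.09640537099247495 [0.45682609 0.21619454 0.0889129 ] [0.46468896 0.26002641 0.10171917]
green 38 [-0.08186354  0.44432423] 0.08168139390678308 0.09619266309993711 [0.42227155 0.21292052 0.08501103] [0.42832986 0.25666117 0.10233092]
```

View pics/w0.png

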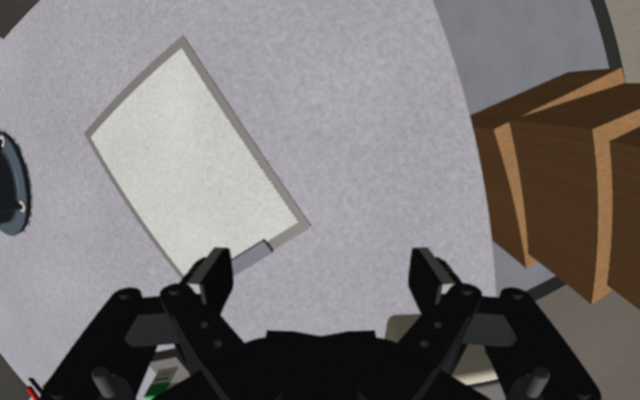

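The wrist camera sits on the tool -z side: image right is tool +y and down is tool +z. It shows the open fingers at (215,280) and (425,280) above the clipboard. Blue plate estimate is (0.497, 0.241), yaw +0.083. I'll turn, then move above it.

```bash
cat >> h.py <<'E'
def togo(x,y,z,yaw=None):
    s=manip.sense(); A=axes(s['tool_rot']); cy=np.arctan2(-A[0,1],A[1,1])
    print('t %.2f tcp'%s['t'],s['tcp_pos'].round(4),'yaw',round(cy,4),'tilt',A[2].round(4),'F',s['force'].round(2),'gap',round(s['finger_gap'],3))
    d=A.T@(np.array([x,y,z])-s['tcp_pos']); print('shift tool',d.round(4),'turn', None if yaw is None else round(-(yaw-cy),4))
E
python3 -m crank '[[0.0854,0,0,0,-0.136],[0.0854,0,0,0,-0.136],[0.0854,0,0,0,-0.136]]'
python3 -c "
from h import *
togo(0.497,0.241,0.2,0.083)"
```

```text
t: 0.45
tcp_pos: [0.1987, 0.5922, 0.2309]
tool_rot: [-0.032, 0.707, 0.031, 0.706]
force: [0.6, 0.4, 0.3]
finger_gap: 0.998
t 0.45 tcp [0.1987 0.5922 0.2309] yaw 0.0898 tilt [-1.e+00 -8.e-04 -5.e-04] F [0.59 0.37 0.3 ] gap 0.998
shift tool [ 0.031  -0.3766  0.2656] turn 0.0068
```

```bash
python3 -m crank '[[0.0854,0,-0.042,0.03,0],[0.0854,0,-0.042,0.03,0],[0.0854,0,-0.042,0.03,0],[0.0854,0,-0.042,0.03,0],[0.0854,0,-0.042,0.03,0]]'
python3 -m crank '[[0.0854,0,-0.042,0.03,0.006],[0.0854,0,-0.042,0.03,0],[0.0854,0,-0.042,0.03,0],[0.0854,0,-0.04,0.025,0],[0.0854,0,0,0,0]]'
python3 - <<'E'
from h import *
togo(0.497,0.241,0.2,0.083)
st=manip.sense(); s=snapshot('wrist'); save(s,'w1'); np.savez('w1.npz',**s); np.savez('w1s.npz',**st)
E
```

```text
t: 0.95
tcp_pos: [0.3615, 0.4004, 0.2312]
tool_rot: [-0.03, 0.707, 0.03, 0.706]
force: [-0.4, 0.6, 0.8]
finger_gap: 1.002
t: 1.45
tcp_pos: [0.4897, 0.245, 0.2313]
tool_rot: [-0.026, 0.706, 0.025, 0.708]
force: [0.2, 0.5, 0.6]
finger_gap: 1.003
t 1.45 tcp [0.4897 0.245  0.2313] yaw 0.0713 tilt [-1.     -0.0015  0.0027] F [0.21 0.53 0.59] gap 1.003
shift tool [ 0.0313 -0.0044  0.007 ] turn -0.0117
```

View pics/w1.png

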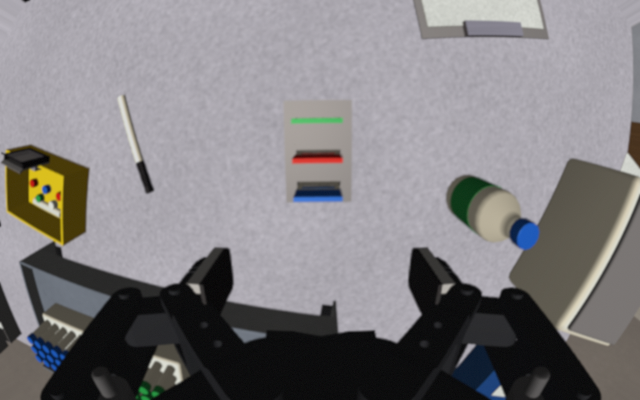

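The wrist view shows the blue plate top at (318,197), centred between the fingers, with red at (317,158) and green at (317,120). Next I'll refine the plate pose from the wrist depth.

```bash
python3 - <<'E'
from h import *
s=np.load('w1.npz'); st=np.load('w1s.npz'); P=wcloud(s,st); im=s['image'].astype(int); b,g,r=im[...,0],im[...,1],im[...,2]
v,u=np.mgrid[:400,:640]; bx=(u>280)&(u<355)&(v>95)&(v<210)
for n,m in(('blue',(b>r+50)),('red',r>b+60),('green',(g>r+40)&(g>b+30))):
    p=P[m&bx]; p=p[(p[:,2]>.088)&(p[:,2]<.106)]
    print(n,len(p),p.mean(0).round(4),p.min(0).round(4),p.max(0).round(4),np.polyfit(p[:,1],p[:,0],1).round(4))
p=P[bx&(P[...,2]>.024)&(P[...,2]<.036)]; print(cv2.minAreaRect((p[:,:2]*1000).astype(np.float32)))
# y extents by color pixels
for v0,v1 in ((190,204),):
    m=bx&(b>r+50)&(v>v0); print(u[m].min(),u[m].max(),v[m].min(),v[m].max())
togo(.4965,.2405,.071,.083)
E
```

```text
blue 308 [0.4963 0.2433 0.0963] [0.4929 0.2203 0.088 ] [0.5002 0.2648 0.1001] [-0.0807  0.5159]
red 311 [0.4608 0.2402 0.0973] [0.4569 0.2174 0.0887] [0.4647 0.2625 0.0998] [-0.0825  0.4807]
green 251 [0.4249 0.2368 0.0977] [0.4213 0.2145 0.0888] [0.4288 0.2586 0.0998] [-0.0926  0.4468]
((461.2784729003906, 239.35708618164062), (116.23397827148438, 75.36341857910156), 4.410566329956055)
293 342 192 201
t 1.50 tcp [0.4873 0.247  0.2311] yaw 0.0728 tilt [-1.e+00 -1.e-04  1.e-04] F [-0.13 -0.02 -0.03] gap 0.997
shift tool [ 0.1601 -0.0071  0.0087] turn -0.0102
```

```bash
python3 -m crank '[[0.0854,0.04,-0.005,0.009,-0.01],[0.0854,0.04,0,0,0],[0.0854,0,0,0,0],[0.0854,0,0,0,0]]'
python3 -c "
from h import *
togo(0.4968,0.2425,0.07,0.083)"
```

```text
t: 1.9
tcp_pos: [0.4936, 0.246, 0.1511]
tool_rot: [-0.032, 0.707, 0.032, 0.706]
force: [0.1, -0.3, 0.7]
finger_gap: 0.995
t 1.90 tcp [0.4936 0.246  0.1511] yaw 0.0896 tilt [-1.0e+00 -1.0e-04 -2.5e-03] F [ 0.08 -0.32  0.65] gap 0.995
shift tool [ 0.0811 -0.0037  0.0031] turn 0.0066
```

```bash
python3 -m crank '[[0.0854,0.03,-0.0035,0.003,0.004],[0.0854,0.03,0,0,0],[0.0854,0.01,0,0,0],[0.0854,0,0,0,0]]'
python3 -c "
from h import *
togo(0.4968,0.2425,0.07,0.083)"
```

```text
t: 2.3
tcp_pos: [0.4979, 0.2425, 0.0817]
tool_rot: [-0.03, 0.707, 0.03, 0.706]
force: [0.6, 0.9, 0.2]
finger_gap: 0.997
t 2.30 tcp [0.4979 0.2425 0.0817] yaw 0.085 tilt [-1.e+00  0.e+00 -4.e-04] F [0.57 0.86 0.21] gap 0.997
shift tool [ 0.0117  0.0001 -0.0011] turn 0.002
```

```bash
python3 -m crank '[[0.0854,0.0115,0,-0.001,0],[0.0854,0,0,0,0],[0.03,0,0,0,0],[0.03,0,0,0,0],[0.03,0,0,0,0]]' 30
python3 -m crank '[[0.03,0,0,0,0],[0.03,0,0,0,0],[0.03,0,0,0,0]]' 30
python3 -c "
from h import *
togo(0.4968,0.2425,0.07,0.083)
s=snapshot('scene');save(s,'s2')"
```

```text
t: 2.8
tcp_pos: [0.4975, 0.2419, 0.0704]
tool_rot: [-0.03, 0.706, 0.03, 0.707]
force: [-1.5, 0.6, 17.5]
finger_gap: 0.521
t: 3.1
tcp_pos: [0.4977, 0.2419, 0.0705]
tool_rot: [-0.03, 0.706, 0.03, 0.707]
force: [-0.4, -0.2, 5.7]
finger_gap: 0.518
t 3.10 tcp [0.4977 0.2419 0.0705] yaw 0.0842 tilt [-1.0e+00  2.0e-04  1.4e-03] F [-0.4  -0.16  5.75] gap 0.518
shift tool [ 0.0005  0.0006 -0.0008] turn 0.0012
```

```bash
python3 -m crank '[[0.03,-0.01,0,0,0],[0.03,-0.03,0,0,0],[0.03,-0.04,0,0,0],[0.03,-0.04,0,0,0],[0.03,-0.02,0,0,0]]' 30
python3 - <<'E'
from h import *
togo(0.4968,0.2425,0.21,-.25)
s=snapshot('scene');save(s,'s3'); im=s['image']
cv2.imwrite('pics/s3c.png',cv2.resize(im[130:300,330:500],None,fx=3.5,fy=3.5))
st=manip.sense(); s=snapshot('wrist'); save(s,'w3'); np.savez('w3.npz',**s); np.savez('w3s.npz',**st)
E
```

```text
t: 3.65
tcp_pos: [0.4984, 0.2422, 0.2135]
tool_rot: [-0.029, 0.705, 0.03, 0.708]
force: [1.1, 0.8, 0.3]
finger_gap: 0.51
t 3.65 tcp [0.4984 0.2422 0.2135] yaw 0.0843 tilt [-1.0e+00  9.0e-04  5.1e-03] F [1.09 0.75 0.29] gap 0.51
shift tool [ 0.0035  0.0004 -0.0016] turn 0.3343
```

View pics/s3c.png

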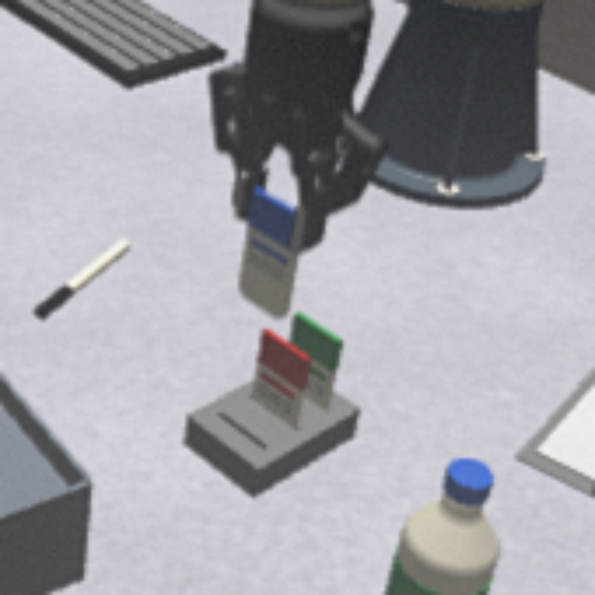

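View pics/w3.png

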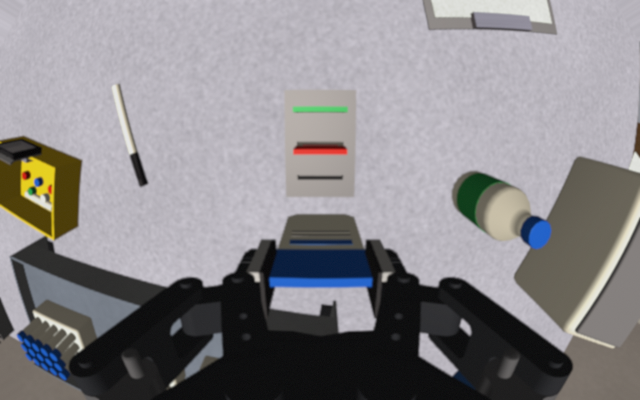

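The blue plate is held upright in the fingers, blue end up, and the other plates haven't moved. The wrist view shows the plate from its top edge at row 283 down to its bottom edge at row 215, centred near column 320. I'll measure its pose in the tool frame.

```bash
python3 - <<'E'
from h import *
s=np.load('w3.npz'); st=np.load('w3s.npz'); P=wcloud(s,st)
A=axes(st['tool_rot']); T=(P-st['tcp_pos'])@A
v,u=np.mgrid[:400,:640]
m=(u>275)&(u<370)&(v>208)&(v<295)&(abs(T[...,2])<.03)&(abs(T[...,0])<.1)
p=T[m]; print(len(p),p.min(0).round(4),p.max(0).round(4))
f=(u>295)&(u<345)&(v>222)&(v<272); q=T[f]; k=np.polyfit(q[:,0],q[:,2],1); print('face z=',k.round(4), 'face yaw',np.polyfit(q[:,1],q[:,2],1).round(4))
for vv in range(208,292,4): print(vv,T[vv,320].round(4))
for uu in list(range(270,300,3))+list(range(345,375,3)): print(uu,T[235,uu].round(4))
E
```

```text
6247 [-0.0293 -0.0224 -0.0119] [0.063  0.0237 0.0106]
 ** On entry to DLASCL parameter number  4 had an illegal value
 ** On entry to DLASCL parameter number  4 had an illegal value
 ** On entry to DLASCL parameter number  4 had an illegal value
 ** On entry to DLASCL parameter number  4 had an illegal value
 ** On entry to DLASCL parameter number  5 had an illegal value
 ** On entry to DLASCL parameter number  4 had an illegal valueTraceback (most recent call last):
  File "<stdin>", line 7, in <module>
    c, resids, rank, s = lstsq(lhs, rhs, rcond)
                         ~~~~~^^^^^^^^^^^^^^^^^
    x, resids, rank, s = _umath_linalg.lstsq(a, b, rcond,
                         ~~~~~~~~~~~~~~~~~~~^^^^^^^^^^^^^
                                             signature=signature)
                                             ^^^^^^^^^^^^^^^^^^^^
    raise LinAlgError("SVD did not converge in Linear Least Squares")
numpy.linalg.LinAlgError: SVD did not converge in Linear Least Squares
```

```bash
python3 - <<'E'
from h import *
s=np.load('w3.npz'); st=np.load('w3s.npz'); P=wcloud(s,st)
A=axes(st['tool_rot']); T=(P-st['tcp_pos'])@A
v,u=np.mgrid[:400,:640]
f=(u>295)&(u<345)&(v>222)&(v<272)&(abs(T[...,2])<.015); q=T[f]; k=np.polyfit(q[:,0],q[:,2],1); print('face z=',k.round(4), 'face yaw',np.polyfit(q[:,1],q[:,2],1).round(4))
for vv in range(208,292,6): print(vv,T[vv,320].round(4))
for vv in (225,235):
  w=(abs(T[vv,:,2])<.015)&(abs(T[vv,:,0])<.08); print(vv,T[vv][w][:,1].min(),T[vv][w][:,1].max())
E
```

```text
face z= [ 0.0059 -0.0023] face yaw [ 0.0009 -0.0023]
208 [ 2.169e-01 -1.000e-04  4.030e-02]
214 [ 0.0622  0.     -0.002 ]
220 [ 0.0493  0.     -0.0021]
226 [ 0.0372  0.     -0.0023]
232 [ 0.0268  0.     -0.0024]
238 [ 0.0184  0.     -0.002 ]
244 [ 0.0103  0.     -0.0019]
250 [ 0.0016  0.0001 -0.0023]
256 [-0.0048  0.0001 -0.002 ]
262 [-0.0122  0.0001 -0.0024]
268 [-0.0176  0.0001 -0.002 ]
274 [-0.0237  0.0001 -0.0023]
280 [-0.0267  0.0001 -0.001 ]
286 [-0.0274  0.0001  0.0016]
225 -0.02122869886781932 0.20353527724150977
235 -0.021586117572072804 0.02293689191690442
```

```bash
python3 -m crank '[[0.03,-0.01,0,0,0.11],[0.03,-0.01,0,0,0.11],[0.03,0,0,0,0.11],[0.03,0,0,0,0]]' 30
python3 -c "
from h import *
togo(0.53,-0.165,0.235,-.25)"
```

```text
t: 4.15
tcp_pos: [0.4962, 0.2416, 0.2288]
tool_rot: [0.086, 0.703, -0.087, 0.701]
force: [-0.1, -0.0, -0.2]
finger_gap: 0.519
t 4.15 tcp [0.4962 0.2416 0.2288] yaw -0.2457 tilt [-1.     -0.0011 -0.0021] F [-0.06 -0.01 -0.19] gap 0.519
shift tool [-0.0061 -0.3862  0.1316] turn 0.0043
```

```bash
python3 -m crank '[[0.03,-0.002,-0.045,0.015,0],[0.03,-0.002,-0.045,0.015,0],[0.03,-0.002,-0.045,0.015,0],[0.03,0,-0.045,0.015,0],[0.03,0,-0.045,0.015,0]]' 30
python3 -m crank '[[0.03,0,-0.045,0.015,0],[0.03,0,-0.045,0.015,0],[0.03,0,-0.045,0.015,0],[0.03,0,-0.026,0.012,0],[0.03,0,0,0,0]]' 30
python3 -m crank '[[0.03,0,0,0,0],[0.03,0,0,0,0]]' 30
python3 - <<'E'
from h import *
togo(0.53,-0.165,0.235,-.25)
st=manip.sense(); s=snapshot('wrist'); save(s,'w4'); np.savez('w4.npz',**s); np.savez('w4s.npz',**st)
E
```

```text
t: 4.65
tcp_pos: [0.5142, 0.0038, 0.2348]
tool_rot: [0.086, 0.703, -0.086, 0.701]
force: [0.5, 0.7, -0.0]
finger_gap: 0.516
t: 5.15
tcp_pos: [0.5316, -0.1689, 0.2346]
tool_rot: [0.087, 0.702, -0.088, 0.702]
force: [-1.0, 1.4, -0.5]
finger_gap: 0.516
t: 5.35
tcp_pos: [0.5303, -0.1632, 0.2349]
tool_rot: [0.087, 0.703, -0.086, 0.701]
force: [-0.3, 0.4, -0.1]
finger_gap: 0.517
t 5.35 tcp [ 0.5303 -0.1632  0.2349] yaw -0.244 tilt [-1.      0.0011 -0.0027] F [-0.3   0.41 -0.1 ] gap 0.517
shift tool [-0.0001 -0.0018  0.0001] turn 0.006
```

View pics/w4.png

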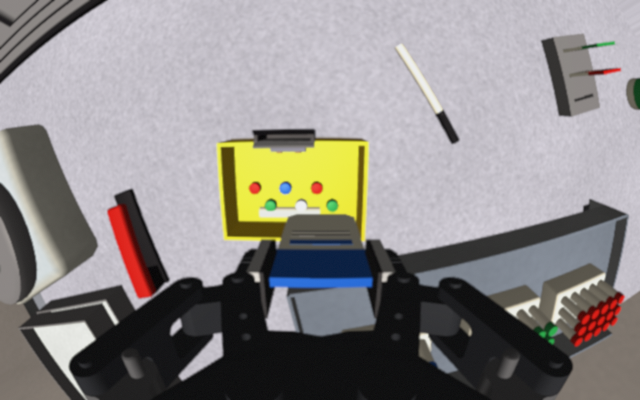

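The wrist view shows the bin at (292,190), squared to the tool. The holder's flared mouth is at (284,137), columns 253–315, and its bridge is at (288,147). Now the mouth pose.

```bash
python3 - <<'E'
from h import *
s=np.load('w4.npz'); st=np.load('w4s.npz'); P=wcloud(s,st)
v,u=np.mgrid[:400,:640]
im=s['image']; cv2.imwrite('pics/w4c.png',cv2.resize(im[120:160,235:335],None,fx=8,fy=8,interpolation=cv2.INTER_NEAREST))
bx=(u>240)&(u<330)&(v>120)&(v<158)
Z=P[...,2]
m=bx&(Z>.09)&(Z<.11); p=P[m]
print(len(p),p.mean(0),cv2.minAreaRect((p[:,:2]*1000).astype(np.float32)),np.percentile(p[:,2],[5,50,95]))
y=P[(u>215)&(u<372)&(v>132)&(v<245)&(Z>.054)&(Z<.066)&(im[...,0]<110)&(im[...,2]>150)]
print('bin',len(y),cv2.minAreaRect((y[:,:2]*1000).astype(np.float32)),np.percentile(y[:,2],[5,50,95]))
for c in (262,284,306):
  print(c); 
  for vv in range(126,158,2): print(vv,P[vv,c].round(4),im[vv,c])
E
```

```text
846 [ 0.47393334 -0.18313935  0.09885277] ((473.7806396484375, -183.82632446289062), (56.66035079956055, 17.202037811279297), 75.12396240234375) [0.09207695 0.09960963 0.10204934]
bin 1144 ((532.7657470703125, -195.11343383789062), (158.624755859375, 110.02957916259766), 75.79468536376953) [0.05747518 0.05969838 0.06104449]
262
126 [ 0.4557 -0.218  -0.0014] [197 189 192]
128 [ 0.4581 -0.2185 -0.0005] [185 177 180]
130 [ 0.4616 -0.1999  0.1004] [85 80 83]
132 [ 0.4633 -0.2004  0.1003] [21 20 20]
134 [ 0.4651 -0.2018  0.0955] [19 16 18]
136 [ 0.4671 -0.2068  0.0721] [7 8 8]
138 [ 0.469  -0.2076  0.0708] [10 10 10]
140 [ 0.4709 -0.2071  0.0762] [50 51 53]
142 [ 0.4722 -0.2034  0.0971] [79 81 83]
144 [ 0.4739 -0.2033  0.1003] [84 86 88]
146 [ 0.4755 -0.2033  0.1026] [108 115 119]
148 [ 0.4818 -0.2241  0.0042] [105 197 198]
150 [ 0.4842 -0.2248  0.0037] [ 83 237 237]
152 [ 0.4866 -0.2253  0.0045] [ 82 238 237]
154 [ 0.489  -0.2263  0.0031] [ 82 239 238]
156 [ 0.4914 -0.227   0.0028] [ 81 238 237]
284
126 [ 4.629e-01 -1.915e-01  1.000e-04] [200 192 195]
128 [ 4.653e-01 -1.921e-01  4.000e-0
[... 610 characters left out ...]
06
126 [ 4.697e-01 -1.656e-01  3.000e-04] [198 190 193]
128 [ 4.721e-01 -1.663e-01 -2.000e-04] [157 151 153]
130 [ 0.4718 -0.1616  0.1006] [44 42 44]
132 [ 0.4736 -0.1621  0.099 ] [22 21 23]
134 [ 0.4775 -0.1657  0.0428] [59 60 64]
136 [ 0.4797 -0.1662  0.0421] [84 86 91]
138 [ 0.4811 -0.1659  0.0563] [56 57 59]
140 [ 0.4811 -0.1643  0.0912] [54 54 57]
142 [ 0.4825 -0.1644  0.0974] [85 86 88]
144 [ 0.4841 -0.1647  0.0996] [89 89 93]
146 [ 0.4857 -0.165   0.1019] [113 128 132]
148 [ 0.4875 -0.1656  0.1003] [ 97 183 184]
150 [ 0.4978 -0.1726  0.0051] [ 86 209 208]
152 [ 0.5002 -0.1732  0.0043] [ 83 233 232]
154 [ 0.5028 -0.174   0.0019] [ 80 238 238]
156 [ 0.505  -0.1745  0.0038] [ 79 238 238]
```

View pics/w4c.png

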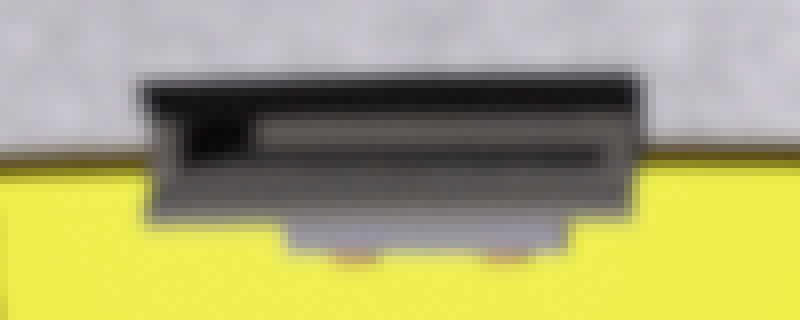

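```bash
python3 -c "
from h import *
togo(0.4738,-0.1838,0.19,-.254)"
```

```text
t 5.40 tcp [ 0.5305 -0.1631  0.2352] yaw -0.2436 tilt [-1.e+00  8.e-04 -2.e-03] F [-0.24  0.24 -0.4 ] gap 0.515
shift tool [ 0.0453 -0.0338 -0.0499] turn 0.0104
```

```bash
python3 -m crank '[[0.03,0,-0.016,-0.025,0.01],[0.03,0.02,-0.017,-0.025,0],[0.03,0.025,0,0,0],[0.03,0,0,0,0],[0.03,0,0,0,0]]' 30
python3 - <<'E'
from h import *
togo(0.4738,-0.1838,0.17,-.254)
st=manip.sense(); s=snapshot('wrist'); save(s,'w5'); np.savez('w5.npz',**s); np.savez('w5s.npz',**st)
P=wcloud(s,st);A=axes(st['tool_rot']); T=(P-st['tcp_pos'])@A
im=s['image'];cv2.imwrite('pics/w5c.png',cv2.resize(im[150:300,240:400],None,fx=5,fy=4,interpolation=cv2.INTER_NEAREST))
for c in (300,320,340):
  for vv in range(160,240,4): print(c,vv,T[vv,c].round(4),P[vv,c,2].round(4))
E
```

```text
t: 5.9
tcp_pos: [0.4749, -0.1833, 0.1911]
tool_rot: [0.09, 0.701, -0.089, 0.701]
force: [0.3, -0.5, 0.5]
finger_gap: 0.515
t 5.90 tcp [ 0.4749 -0.1833  0.1911] yaw -0.254 tilt [-1.e+00  3.e-04 -3.e-04] F [ 0.31 -0.5   0.49] gap 0.515
shift tool [ 0.0211 -0.0007 -0.001 ] turn -0.0
300 160 [ 0.1913 -0.022  -0.0219] -0.0002
300 164 [ 0.1911 -0.022  -0.0175] -0.0
300 168 [ 0.192  -0.0222 -0.0129] -0.0009
300 172 [ 0.192  -0.0222 -0.0085] -0.0009
300 176 [ 0.1911 -0.0222 -0.0042] -0.0
300 180 [ 0.1921 -0.0223  0.0005] -0.001
300 184 [ 0.143  -0.0191 -0.0057] 0.048
300 188 [ 0.1234 -0.0179 -0.0064] 0.0676
300 192 [ 0.1107 -0.0171 -0.0059] 0.0804
300 196 [ 0.0889 -0.0156 -0.008 ] 0.1022
300 200 [ 0.1109 -0.0172  0.0012] 0.0801
300 204 [ 0.1011 -0.0166  0.0019] 0.09
300 208 [ 0.0939 -0.0161  0.0031] 0.0972
300 212 [ 0.0899 -0.0159  0.0052] 0.1012
300 216 [ 0.0557 -0.0136 -0.0027] 0.1354
300 220 [ 0.0499 -0.0133 -0.0019] 0.1411
300 224 [ 0.0412 -0.0127 -0.0022] 0.1498
300 228 [ 0.0329 -0.0122 -0.0026] 0.1581
300 232 [ 0.0286 -0.012  -0.0017] 0.1625
300 236 [ 0.0211 -0.0115 -0.0021] 0.1699
320
[... 914 characters left out ...]
5 -0.0131] 0.0001
340 172 [ 0.1914  0.0216 -0.0086] -0.0003
340 176 [ 0.1927  0.0218 -0.0039] -0.0016
340 180 [0.1908 0.0217 0.0002] 0.0003
340 184 [ 0.1425  0.0186 -0.0058] 0.0486
340 188 [ 0.1236  0.0175 -0.0064] 0.0675
340 192 [ 0.1089  0.0165 -0.0063] 0.0822
340 196 [ 0.0901  0.0154 -0.0078] 0.1009
340 200 [0.1112 0.0168 0.0012] 0.0799
340 204 [0.0996 0.0161 0.0015] 0.0914
340 208 [0.093  0.0157 0.0029] 0.098
340 212 [0.0887 0.0155 0.0048] 0.1024
340 216 [ 0.057   0.0134 -0.0023] 0.1341
340 220 [ 0.0492  0.013  -0.0021] 0.1418
340 224 [ 0.0417  0.0125 -0.0021] 0.1494
340 228 [ 0.0342  0.0121 -0.0021] 0.1568
340 232 [ 0.0267  0.0116 -0.0024] 0.1643
340 236 [ 0.0218  0.0113 -0.0019] 0.1693
```

View pics/w5c.png

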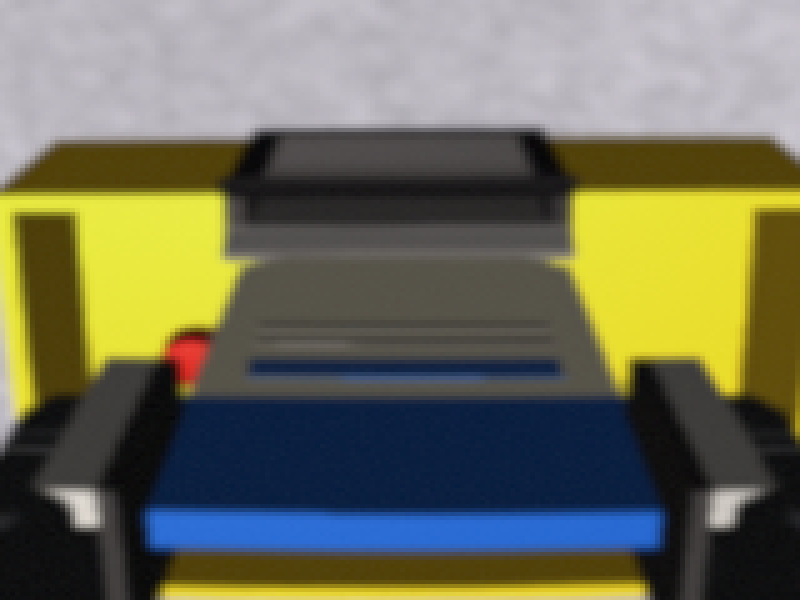

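The wrist view shows the plate's lower edge (columns 289–353) lined up over the holder mouth (columns 285–354). The offset is about 1 mm, well inside the flare, so I'm descending.

```bash
python3 -m crank '[[0.03,0.02,-0.001,-0.0007,0],[0.03,0.01,0,0,0],[0.03,0.005,0,0,0],[0.03,0.005,0,0,0],[0.03,0.005,0,0,0]]' 30
python3 -m crank '[[0.03,0.005,0,0,0],[0.03,0.005,0,0,0],[0.03,0,0,0,0]]' 30
python3 -c "
from h import *
togo(0.4735,-0.184,0.1055,-.254)"
```

```text
t: 6.45
tcp_pos: [0.4742, -0.1852, 0.1459]
tool_rot: [0.09, 0.701, -0.09, 0.702]
force: [0.3, -0.1, -1.2]
finger_gap: 0.514
t: 6.75
tcp_pos: [0.4733, -0.1849, 0.1352]
tool_rot: [0.09, 0.702, -0.09, 0.701]
force: [0.4, -0.4, -0.5]
finger_gap: 0.517
t 6.75 tcp [ 0.4733 -0.1849  0.1352] yaw -0.2559 tilt [-1.0e+00  4.0e-04 -1.2e-03] F [ 0.39 -0.38 -0.53] gap 0.517
shift tool [ 0.0297  0.0009 -0.    ] turn -0.0019
```

```bash
python3 -m crank '[[0.03,0.006,0,0,0],[0.03,0.006,0,0,0],[0.03,0.006,0,0,0],[0.03,0.004,0,0,0],[0.03,0,0,0,0]]' 30
python3 -m crank '[[0.03,0.003,0,0,0],[0.03,0,0,0,0]]' 30
python3 -c "
from h import *
togo(0.4735,-0.184,0.1055,-.254)"
```

```text
t: 7.25
tcp_pos: [0.4732, -0.1848, 0.113]
tool_rot: [0.09, 0.702, -0.09, 0.701]
force: [0.4, 0.4, 0.2]
finger_gap: 0.516
t: 7.45
tcp_pos: [0.4736, -0.185, 0.1106]
tool_rot: [0.09, 0.701, -0.09, 0.701]
force: [0.3, 0.9, -0.8]
finger_gap: 0.517
t 7.45 tcp [ 0.4736 -0.185   0.1106] yaw -0.2558 tilt [-1.e+00  1.e-04 -3.e-04] F [ 0.33  0.9  -0.76] gap 0.517
shift tool [ 0.0051  0.0009 -0.0003] turn -0.0018
```

```bash
python3 -m crank '[[0.03,0.003,0,0,0],[0.03,0,0,0,0]]' 30
python3 -m crank '[[0.03,0.0015,0,0,0],[0.03,0,0,0,0]]' 30
python3 -m crank '[[0.03,0.001,0,0,0],[0.03,0,0,0,0]]' 30
```

```text
t: 7.65
tcp_pos: [0.4735, -0.185, 0.1076]
tool_rot: [0.09, 0.701, -0.09, 0.701]
force: [-0.3, 0.3, -0.1]
finger_gap: 0.515
t: 7.85
tcp_pos: [0.4736, -0.185, 0.1062]
tool_rot: [0.09, 0.701, -0.09, 0.701]
force: [0.1, -0.5, -0.2]
finger_gap: 0.515
t: 8.05
tcp_pos: [0.4738, -0.1851, 0.1055]
tool_rot: [0.09, 0.701, -0.09, 0.701]
force: [0.0, 0.7, 2.2]
finger_gap: 0.515
```

```bash
python3 -m crank '[[0.03,0.001,0,0,0],[0.03,0,0,0,0]]' 30
python3 - <<'E'
from h import *
togo(0.4735,-0.184,0.1055,-.254)
st=manip.sense(); s=snapshot('wrist'); save(s,'w6'); np.savez('w6.npz',**s)
P=wcloud(s,st);A=axes(st['tool_rot']); T=(P-st['tcp_pos'])@A
for vv in range(190,300,5): print(vv,T[vv,320].round(4),P[vv,320,2].round(4))
E
```

```text
t: 8.25
tcp_pos: [0.4742, -0.1852, 0.1054]
tool_rot: [0.09, 0.701, -0.09, 0.702]
force: [-0.7, 0.2, 8.1]
finger_gap: 0.514
t 8.25 tcp [ 0.4742 -0.1852  0.1054] yaw -0.2558 tilt [-1.0e+00 -3.0e-04  1.5e-03] F [-0.72  0.2   8.08] gap 0.514
shift tool [-0.0001  0.001  -0.001 ] turn -0.0018
190 [ 0.1058 -0.0002 -0.0088] -0.0004
195 [ 0.1056 -0.0002 -0.0046] -0.0002
200 [ 0.1056 -0.0002 -0.0003] -0.0003
205 [ 0.1045 -0.0002  0.0037] 0.0009
210 [ 0.0589 -0.0002 -0.006 ] 0.0465
215 [ 0.0479 -0.0001 -0.006 ] 0.0575
220 [ 0.039  -0.0001 -0.0057] 0.0664
225 [ 0.0287 -0.0001 -0.0061] 0.0767
230 [ 0.0208 -0.0001 -0.006 ] 0.0846
235 [ 0.004  -0.0001 -0.0096] 0.1013
240 [ 0.0133 -0.0001 -0.003 ] 0.092
245 [ 0.007  -0.0001 -0.0028] 0.0984
250 [ 0.0012 -0.0001 -0.0025] 0.1041
255 [-0.005  -0.0001 -0.0026] 0.1104
260 [-0.0101 -0.0001 -0.0024] 0.1154
265 [-0.0163 -0.0001 -0.003 ] 0.1217
270 [-0.0201 -0.0001 -0.0024] 0.1255
275 [-0.024  -0.0001 -0.002 ] 0.1294
280 [-0.0277 -0.0001 -0.0016] 0.1331
285 [-0.0268 -0.0001  0.0014] 0.1322
290 [ 1.018e-01 -1.000e-04  8.420e-02] 0.0037
295 [ 1.025e-01 -1.000e-04  9.020e-02] 0.003
```

View pics/w6.png

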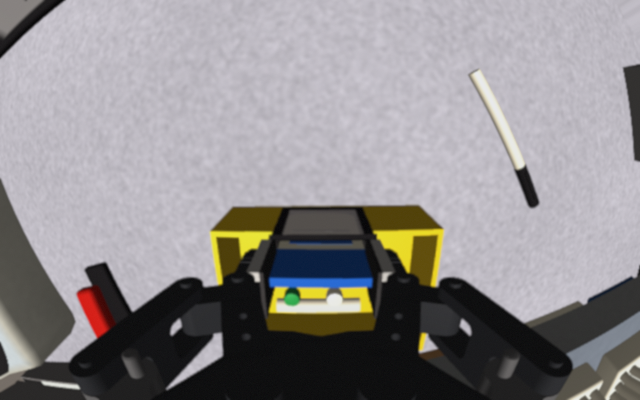

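The blue plate is in the pocket. Its top is at z≈0.1325, 31 mm above the mouth at 0.1013, and the wrist read 8 N at the stop. I'll release it and move down to the holder's side faces.

```bash
python3 -m crank '[[0.0854,-0.001,0,0,0],[0.0854,0,0,0,0],[0.0854,0,0,0,0],[0.0854,0,0,0,0],[0.0854,0,0,0,0]]' 30
python3 - <<'E'
from h import *
togo(0.4738,-0.185,0.066,-.256)
st=manip.sense(); s=snapshot('wrist'); save(s,'w7'); np.savez('w7.npz',**s)
P=wcloud(s,st);A=axes(st['tool_rot']); T=(P-st['tcp_pos'])@A
for vv in range(205,300,5): print(vv,T[vv,320].round(4),P[vv,320,2].round(4))
E
```

```text
t: 8.8
tcp_pos: [0.4736, -0.185, 0.1051]
tool_rot: [0.09, 0.701, -0.09, 0.701]
force: [-0.2, 0.7, -0.2]
finger_gap: 1.001
t 8.80 tcp [ 0.4736 -0.185   0.1051] yaw -0.2558 tilt [-1.e+00  1.e-04 -4.e-04] F [-0.17  0.68 -0.2 ] gap 1.001
shift tool [0.0391 0.     0.0003] turn 0.0002
205 [ 0.105  -0.0002  0.0039] 0.0001
210 [ 0.059  -0.0002 -0.006 ] 0.0461
215 [ 0.0506 -0.0001 -0.0051] 0.0545
220 [ 0.04   -0.0001 -0.0053] 0.0651
225 [ 0.0322 -0.0001 -0.0048] 0.0729
230 [ 0.0236 -0.0001 -0.0049] 0.0815
235 [ 0.0162 -0.0001 -0.0048] 0.0889
240 [ 0.0029 -0.0001 -0.0073] 0.1022
245 [ 0.0099 -0.0001 -0.0015] 0.0952
250 [ 0.0037 -0.0001 -0.0014] 0.1014
255 [-0.0039 -0.0001 -0.0021] 0.109
260 [-0.0077 -0.0001 -0.0012] 0.1128
265 [-0.0146 -0.0001 -0.0021] 0.1197
270 [-0.0183 -0.0001 -0.0014] 0.1234
275 [-0.0234 -0.0001 -0.0016] 0.1285
280 [-0.0282 -0.0001 -0.0019] 0.1332
285 [-0.0275 -0.0001  0.001 ] 0.1326
290 [ 1.006e-01 -1.000e-04  8.340e-02] 0.0045
295 [ 1.011e-01 -1.000e-04  8.930e-02] 0.0039
```

View pics/w7.png

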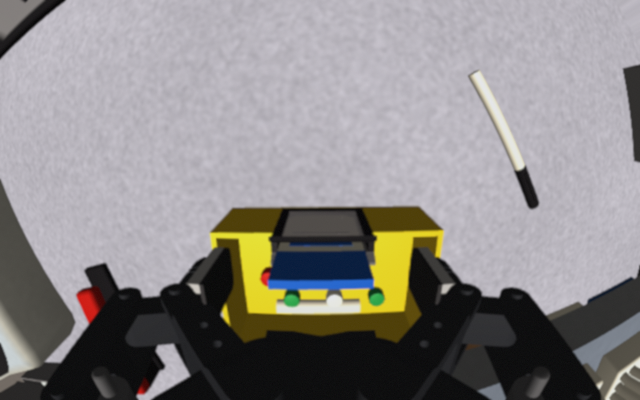

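The plate stays in the pocket with its top at z 0.1328. The fingers are open, clear of the holder sides (columns 272–375). Descending about 39 mm around the holder with a +1 mm y correction.

```bash
python3 -m crank '[[0.0854,0.012,0.001,0,0],[0.0854,0.012,0,0,0],[0.0854,0.01,0,0,0],[0.0854,0.005,0,0,0],[0.0854,0,0,0,0]]' 40
python3 - <<'E'
from h import *
togo(0.4738,-0.185,0.066,-.256)
s=snapshot('wrist'); save(s,'w8')
E
```

```text
t: 9.35
tcp_pos: [0.4732, -0.1837, 0.065]
tool_rot: [0.091, 0.702, -0.09, 0.7]
force: [-0.1, 0.3, 0.5]
finger_gap: 1.0
t 9.35 tcp [ 0.4732 -0.1837  0.065 ] yaw -0.2559 tilt [-1.0e+00  8.0e-04 -2.5e-03] F [-0.12  0.26  0.5 ] gap 1.0
shift tool [-0.001  -0.0011  0.0009] turn 0.0001
```

View pics/w8.png

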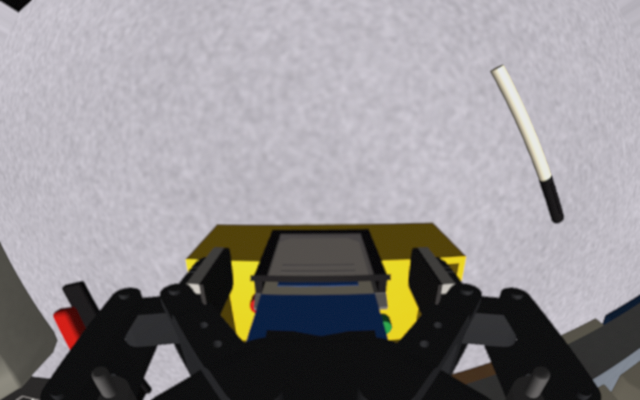

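The holder (columns 255–388) is between the pads and the plate top sits below the gripper body. Closing on the holder sides.

```bash
python3 -m crank '[[0.04,-0.001,0,0,0],[0.04,0,0,0,0],[0.04,0,0,0,0],[0.04,0,0,0,0],[0.04,0,0,0,0]]' 45
python3 - <<'E'
from h import *
togo(0.4738,-0.185,0.066,-.256)
st=manip.sense();s=snapshot('wrist'); save(s,'w9'); np.savez('w9.npz',**s)
P=wcloud(s,st);A=axes(st['tool_rot']); T=(P-st['tcp_pos'])@A
for vv in range(230,330,5): print(vv,T[vv,320].round(4),P[vv,320,2].round(4))
E
```

```text
t: 9.9
tcp_pos: [0.4743, -0.1843, 0.0681]
tool_rot: [0.09, 0.701, -0.09, 0.702]
force: [-0.8, 0.1, 6.3]
finger_gap: 0.651
t 9.90 tcp [ 0.4743 -0.1843  0.0681] yaw -0.2557 tilt [-1.0e+00 -5.0e-04  1.3e-03] F [-0.76  0.07  6.33] gap 0.651
shift tool [ 0.0021 -0.0008 -0.0003] turn 0.0003
230 [ 0.0205 -0.0001 -0.0061] 0.0476
235 [ 0.0146 -0.0001 -0.0054] 0.0534
240 [ 0.0059 -0.0001 -0.0061] 0.0621
245 [-0.0007 -0.0001 -0.0061] 0.0688
250 [-0.0078 -0.0001 -0.0066] 0.0759
255 [-0.0113 -0.0001 -0.0056] 0.0793
260 [-0.0158 -0.0001 -0.0053] 0.0838
265 [-0.0223 -0.0001 -0.0061] 0.0904
270 [-0.0322 -0.0001 -0.0089] 0.1003
275 [-0.0327 -0.0001 -0.0069] 0.1007
280 [-0.0281 -0.0001 -0.0019] 0.0962
285 [-0.0331 -0.0001 -0.0023] 0.1011
290 [-0.0373 -0.0001 -0.0025] 0.1053
295 [-0.0406 -0.0001 -0.0023] 0.1087
300 [-0.0428 -0.0001 -0.0014] 0.1109
305 [-0.0488 -0.0001 -0.0032] 0.1168
310 [-0.0514 -0.0001 -0.0028] 0.1194
315 [-0.0535 -0.0001 -0.0021] 0.1216
320 [-0.0561 -0.0001 -0.0018] 0.1241
325 [-0.0604 -0.0001 -0.003 ] 0.1285
```

View pics/w9.png

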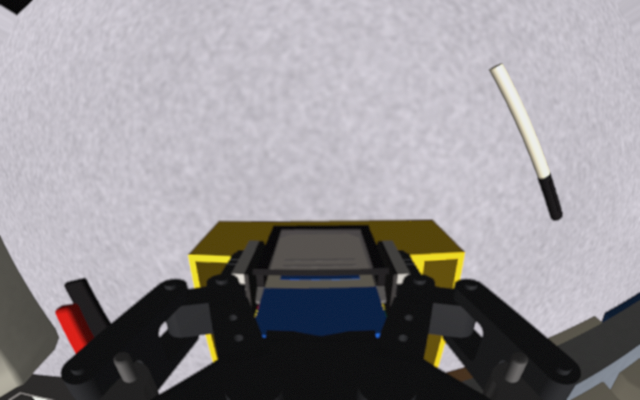

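The holder is gripped (gap 55.6 mm), with its front face parallel to the tool and its mouth 33 mm above the TCP. Now lifting it off the bin.

```bash
python3 -m crank '[[0.04,-0.005,0,0,0],[0.04,-0.01,0,0,0],[0.04,-0.01,0,0,0],[0.04,-0.015,0,0,0],[0.04,-0.015,0,0,0]]' 45
python3 -m crank '[[0.04,-0.015,0,0,0],[0.04,-0.015,0,0,0],[0.04,0,0,0,0],[0.04,0,0,0,0]]' 45
python3 - <<'E'
from h import *
togo(0.6,-0.126,0.15,-.076)
st=manip.sense();s=snapshot('wrist'); save(s,'w10'); np.savez('w10.npz',**s)
s2=snapshot('scene'); cv2.imwrite('pics/s10.png',cv2.resize(s2['image'][110:240,210:390],None,fx=4,fy=4))
P=wcloud(s,st);A=axes(st['tool_rot']); T=(P-st['tcp_pos'])@A
for vv in range(230,330,5): print(vv,T[vv,320].round(4))
E
```

```text
t: 10.45
tcp_pos: [0.4738, -0.184, 0.1234]
tool_rot: [0.09, 0.701, -0.09, 0.701]
force: [0.6, -0.9, -0.2]
finger_gap: 0.642
t: 10.85
tcp_pos: [0.474, -0.1841, 0.1528]
tool_rot: [0.09, 0.701, -0.09, 0.702]
force: [-0.3, 0.2, -1.1]
finger_gap: 0.644
t 10.85 tcp [ 0.474  -0.1841  0.1528] yaw -0.2558 tilt [-1.e+00 -3.e-04  1.e-03] F [-0.28  0.21 -1.14] gap 0.644
shift tool [0.0029 0.0881 0.1072] turn -0.1798
230 [ 0.0214 -0.0001 -0.0057]
235 [ 0.0141 -0.0001 -0.0056]
240 [ 0.0071 -0.0001 -0.0056]
245 [-0.0018 -0.0001 -0.0066]
250 [-0.005  -0.0001 -0.0053]
255 [-0.011  -0.0001 -0.0055]
260 [-0.0155 -0.0001 -0.0051]
265 [-0.0226 -0.0001 -0.0062]
270 [-0.0319 -0.0001 -0.0087]
275 [-0.0337 -0.0001 -0.0074]
280 [-0.0282 -0.0001 -0.0019]
285 [-0.0328 -0.0001 -0.0022]
290 [-0.0371 -0.0001 -0.0024]
295 [-0.0409 -0.0001 -0.0025]
300 [-0.0439 -0.0001 -0.0021]
305 [-0.0482 -0.0001 -0.0028]
310 [-0.0512 -0.0001 -0.0027]
315 [-0.0542 -0.0001 -0.0027]
320 [-0.0567 -0.0001 -0.0023]
325 [-0.0599 -0.0001 -0.0027]
```

View pics/w10.png

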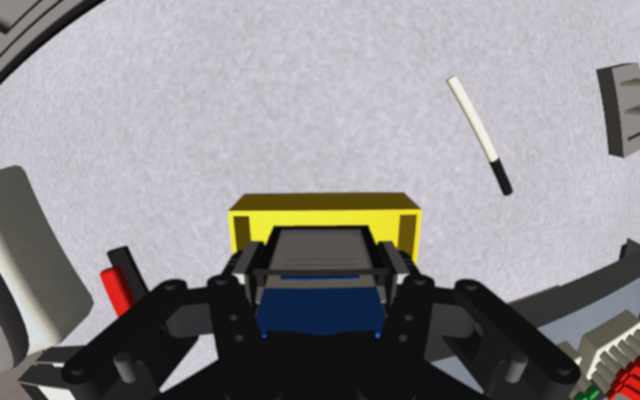

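View pics/s10.png

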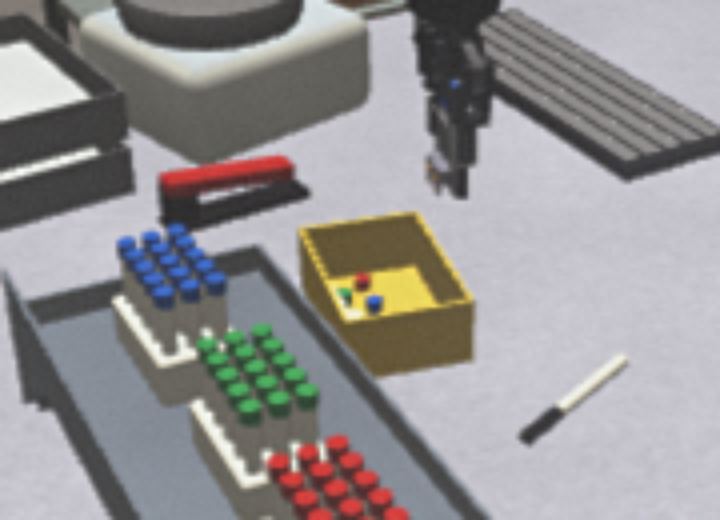

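Lifted clear: the wrist view shows the holder and plate in the grip above the bin, geometry unchanged. Next I turn to the shelf's heading and move in front of the lip.

```bash
python3 -m crank '[[0.04,-0.006,0.04,0.048,-0.09],[0.04,-0.006,0.035,0.036,-0.09],[0.04,0,0,0,0],[0.04,0,0,0,0],[0.04,0,0,0,0]]' 45
python3 - <<'E'
from h import *
togo(0.6,-0.126,0.165,-.076)
st=manip.sense();s=snapshot('wrist'); save(s,'w11'); np.savez('w11.npz',**s); np.savez('w11s.npz',**st)
s=snapshot('top'); np.savez('top11.npz',**s); save(s,'top11')
E
```

```text
t: 11.45
tcp_pos: [0.5582, -0.1344, 0.1619]
tool_rot: [0.027, 0.708, -0.027, 0.705]
force: [-1.3, 0.3, -0.5]
finger_gap: 0.645
t 11.45 tcp [ 0.5582 -0.1344  0.1619] yaw -0.0762 tilt [-1.0e+00  9.0e-04 -3.4e-03] F [-1.27  0.28 -0.51] gap 0.645
shift tool [-0.0033  0.0116  0.0411] turn -0.0002
```

View pics/w11.png

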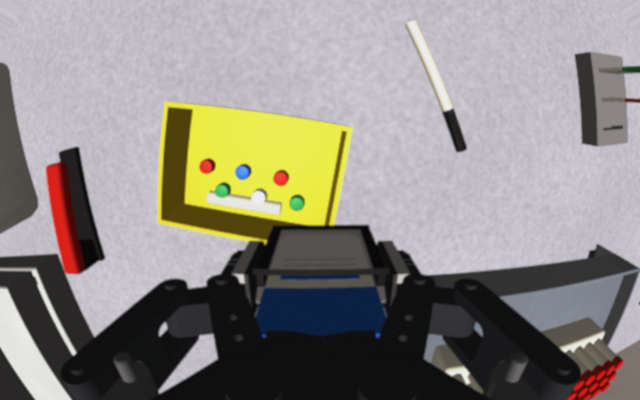

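The view shows the lip's right half from (415,275) to (640,265), with the green and red racks behind it; the arm hides the blue rack. I'll fit the lip from the wrist and top depths.

```bash
cat > lip.py <<'E'
from h import *
v,u=np.mgrid[:400,:640]
def fit(P,m,name):
    p=P[m]; p=p[np.isfinite(p).all(1)]
    if len(p)<20: print(name,'few',len(p)); return
    k=np.polyfit(p[:,1],p[:,0],1)
    for _ in range(8):
        e=p[:,0]-np.polyval(k,p[:,1]); q=p[abs(e-np.median(e))<.006]; k=np.polyfit(q[:,1],q[:,0],1)
    e=q[:,0]-np.polyval(k,q[:,1])
    print(name,len(q),k.round(4),'yaw',round(-np.arctan(k[0]),4),'x at y=-.126',np.polyval(k,-.126).round(4),'spread',np.percentile(e,[2,25,75,98]).round(4),'z',q[:,2].mean().round(4),q[:,1].min().round(3),q[:,1].max().round(3))
def rack(P,im,box):
    Z=P[...,2]; m=box&(Z>.104)&(Z<.114); p=P[m]
    print('rack',len(p),cv2.minAreaRect((p[:,:2]*1000).astype(np.float32)))
if __name__=='__main__':
    s=np.load('w11.npz'); st=np.load('w11s.npz'); P=wcloud(s,st); Z=P[...,2]; X=P[...,0]; Y=P[...,1]
    fit(P,(abs(Z-.094)<.004)&(X>.6)&(X<.72)&(Y>-.3)&(Y<.3)&(u>400),'wrist lip top R')
    fit(P,(abs(Z-.094)<.004)&(X>.6)&(X<.72)&(Y>-.4)&(Y<-.1)&(u<250),'wrist lip top L')
    fit(P,(Z<.085)&(Z>.05)&(X>.6)&(X<.68)&(Y>-.3)&(Y<.3)&(u>400),'wrist fascia/inside')
    for c in (470,520,570):
        for vv in range(262,310,3): print(c,vv,P[vv,c].round(4))
    for n in('top0.npz','top11.npz'):
        s=np.load(n); P=cloud(s);Z=P[...,2]; X=P[...,0]; Y=P[...,1]
        fit(P,(abs(Z-.093)<.004)&(X>.6)&(X<.69)&(abs(Y)<.22),n+' lip')
        rack(P,s['image'],(u>335)&(u<395)&(v>115)&(v<160))
E
python3 lip.py
```

```text
wrist lip top R 736 [0.0776 0.65  ] yaw -0.0774 x at y=-.126 0.6402 spread [-0.0021 -0.0012  0.0012  0.003 ] z 0.0931 0.022 0.28
wrist lip top L few 0
wrist fascia/inside 2642 [0.075  0.6491] yaw -0.0749 x at y=-.126 0.6397 spread [-0.0009 -0.0003  0.0003  0.0009] z 0.067 -0.033 0.276
470 262 [ 6.627e-01  3.750e-02 -1.000e-04]
470 265 [6.665e-01 3.780e-02 4.000e-04]
470 268 [6.708e-01 3.840e-02 3.000e-04]
470 271 [ 6.752e-01  3.910e-02 -1.000e-04]
470 274 [0.6504 0.0137 0.0468]
470 277 [0.6498 0.0104 0.0537]
470 280 [ 0.5478 -0.0801  0.2165]
470 283 [ 0.5483 -0.0806  0.2178]
470 286 [ 0.5486 -0.0812  0.2192]
470 289 [ 0.5502 -0.0808  0.2187]
470 292 [ 0.5501 -0.0817  0.2207]
470 295 [ 0.5501 -0.0825  0.2225]
470 298 [ 0.5501 -0.0833  0.2242]
470 301 [ 0.5499 -0.0842  0.2261]
470 304 [ 0.55   -0.0848  0.2277]
470 307 [ 0.5515 -0.0845  0.2273]
520 262 [ 6.749e-01  1.162e-01 -4.000e-04]
520 265 [ 6.796e-01  1.173e-01 -6.000e-04]
520 268 [0.655  0.0809 0.0455]
520 271 [0.6544 0.0761 0.0525]
520 274 [0.6542 0.0719 0.0587]
520 277 [0.6543 0.0683 0.0642]
520 280 [0.6546 0.065  0.0693]
520 2
[... 541 characters left out ...]
213 0.0942]
570 289 [0.6844 0.152  0.0699]
570 292 [0.6888 0.1535 0.0702]
570 295 [0.6936 0.1555 0.07  ]
570 298 [0.6979 0.1567 0.0706]
570 301 [0.7034 0.1596 0.0698]
570 304 [0.7081 0.1612 0.0701]
570 307 [0.7136 0.1639 0.0696]
top0.npz lip 264 [0.0763 0.6501] yaw -0.0761 x at y=-.126 0.6405 spread [-0.002  -0.0011  0.0011  0.0023] z 0.0928 -0.218 0.217
rack 390 ((745.49609375, -132.62831115722656), (105.42568969726562, 66.38329315185547), 86.76150512695312)
top11.npz lip 216 [0.075  0.6502] yaw -0.0749 x at y=-.126 0.6407 spread [-0.0022 -0.0011  0.001   0.0022] z 0.093 -0.219 0.217
rack 384 ((744.8450927734375, -132.3329315185547), (105.1179428100586, 64.5872573852539), 86.99415588378906)
```

Lip front face from the wrist is x = 0.6491+0.075y; the top camera's lip midline agrees within about 1 mm. For hook over lip I need TCP ≈ (0.6322, -0.126), yaw -0.076; home should be at TCP z ≈ 0.102.

```bash
python3 -m crank '[[0.04,0,0.005,0.025,0],[0.04,0,0.008,0.035,0],[0.04,0.008,0,0.012,0],[0.04,0.01,0,0,0],[0.04,0,0,0,0]]' 45
python3 -m crank '[[0.04,0,0,0,0],[0.04,0,0,0,0]]' 60
python3 - <<'E'
from lip import *
togo(0.6322,-0.126,0.135,-.076)
st=manip.sense();s=snapshot('wrist'); save(s,'w12'); np.savez('w12.npz',**s); np.savez('w12s.npz',**st)
P=wcloud(s,st); Z=P[...,2]; X=P[...,0]; Y=P[...,1]
fit(P,(Z<.085)&(Z>.05)&(X>.6)&(X<.68)&(Y>-.08)&(Y<.3)&(u>400),'fascia R')
fit(P,(Z<.085)&(Z>.05)&(X>.6)&(X<.68)&(Y>-.4)&(Y<-.18)&(u<250),'fascia L')
fit(P,(abs(Z-.093)<.004)&(X>.6)&(X<.69)&(Y>-.08)&(Y<.25),'lip R')
A=axes(st['tool_rot']); T=(P-st['tcp_pos'])@A
f=(u>295)&(u<345)&(v>225)&(v<268)&(abs(T[...,2])<.015)&(abs(T[...,0])<.03); q=T[f]; print(len(q),np.polyfit(q[:,0],q[:,2],1).round(4),np.polyfit(q[:,1],q[:,2],1).round(4))
E
```

```text
t: 12.05
tcp_pos: [0.6293, -0.1269, 0.1423]
tool_rot: [0.028, 0.709, -0.026, 0.704]
force: [0.5, 0.0, -0.7]
finger_gap: 0.645
t: 12.25
tcp_pos: [0.6314, -0.1273, 0.145]
tool_rot: [0.027, 0.707, -0.027, 0.706]
force: [-0.9, -1.3, -0.5]
finger_gap: 0.641
t 12.25 tcp [ 0.6314 -0.1273  0.145 ] yaw -0.0765 tilt [-1.0e+00  3.0e-04 -1.3e-03] F [-0.86 -1.25 -0.45] gap 0.641
shift tool [0.01   0.0014 0.0007] turn -0.0005
fascia R 1874 [-0.0169  0.6644] yaw 0.0169 x at y=-.126 0.6665 spread [-0.0061 -0.0028  0.0029  0.0053] z 0.0691 -0.066 0.233
fascia L 670 [-0.7545  0.4942] yaw 0.6463 x at y=-.126 0.5893 spread [-0.0057 -0.0029  0.0029  0.0056] z 0.0712 -0.227 -0.18
lip R 1624 [0.0752 0.6504] yaw -0.0751 x at y=-.126 0.6409 spread [-0.0018 -0.0011  0.0011  0.0025] z 0.0931 -0.08 0.219
2051 [-0.0073 -0.0057] [-0.009  -0.0057]
```

View pics/w12.png

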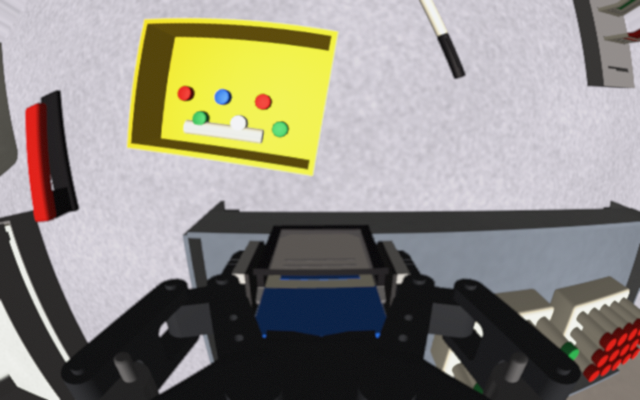

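The view shows the lip running across behind the holder at about rows 208–235, parallel to the holder's mouth. The lip midline refit gives x=0.641 at y=-0.126, so only a 0.6 mm forward correction is needed. Lowering toward the lip.

```bash
python3 -m crank '[[0.04,0.01,0.001,0.0006,0],[0.04,0.008,0,0,0],[0.04,0.002,0,0,0],[0.04,0,0,0,0]]' 60
python3 -m crank '[[0.04,0.002,0,0,0],[0.04,0.002,0,0,0],[0.04,0,0,0,0]]' 60
python3 -m crank '[[0.04,0.002,0,0,0],[0.04,0.002,0,0,0],[0.04,0,0,0,0]]' 60
```

```text
t: 12.7
tcp_pos: [0.6326, -0.1259, 0.124]
tool_rot: [0.027, 0.707, -0.027, 0.706]
force: [-0.1, 0.6, -0.5]
finger_gap: 0.639
t: 13.0
tcp_pos: [0.6331, -0.1262, 0.1208]
tool_rot: [0.027, 0.707, -0.027, 0.706]
force: [0.5, 0.4, -0.6]
finger_gap: 0.642
t: 13.3
tcp_pos: [0.633, -0.1261, 0.1167]
tool_rot: [0.027, 0.707, -0.027, 0.706]
force: [0.4, 0.1, -0.7]
finger_gap: 0.644
```

The tongue is past the lip top with no contact. Continuing down.

```bash
python3 -m crank '[[0.04,0.003,0,-0.0005,0],[0.04,0.003,0,0,0],[0.04,0,0,0,0]]' 60
python3 -m crank '[[0.04,0.003,0,0,0],[0.04,0.002,0,0,0],[0.04,0,0,0,0]]' 60
python3 -m crank '[[0.04,0.0015,0,0,0],[0.04,0,0,0,0]]' 60
```

```text
t: 13.6
tcp_pos: [0.6323, -0.126, 0.1104]
tool_rot: [0.027, 0.707, -0.027, 0.706]
force: [1.0, 1.3, -1.9]
finger_gap: 0.638
t: 13.9
tcp_pos: [0.6325, -0.1261, 0.1056]
tool_rot: [0.027, 0.707, -0.027, 0.706]
force: [0.4, 0.4, -0.9]
finger_gap: 0.646
t: 14.1
tcp_pos: [0.6326, -0.1261, 0.1044]
tool_rot: [0.027, 0.707, -0.027, 0.707]
force: [1.1, 0.8, -0.9]
finger_gap: 0.641
```

```bash
python3 -m crank '[[0.04,0.001,0,0,0],[0.04,0,0,0,0]]' 60
python3 -m crank '[[0.04,0.001,0,0,0],[0.04,0,0,0,0]]' 60
python3 -m crank '[[0.04,0.001,0,0,0],[0.04,0,0,0,0]]' 60
```

```text
t: 14.3
tcp_pos: [0.6327, -0.1261, 0.1035]
tool_rot: [0.027, 0.707, -0.027, 0.707]
force: [-0.8, 0.4, -1.0]
finger_gap: 0.642
t: 14.5
tcp_pos: [0.6327, -0.1261, 0.1024]
tool_rot: [0.027, 0.707, -0.027, 0.707]
force: [0.4, -0.3, -0.9]
finger_gap: 0.643
t: 14.7
tcp_pos: [0.6328, -0.1262, 0.1022]
tool_rot: [0.027, 0.707, -0.027, 0.707]
force: [-1.7, 0.5, 3.2]
finger_gap: 0.645
```

Contact at TCP z 0.102, exactly where home was predicted. Adding push.

```bash
python3 -m crank '[[0.04,0.001,0,0,0],[0.04,0,0,0,0],[0.04,0,0,0,0],[0.04,0,0,0,0]]' 60
python3 - <<'E'
from lip import *
togo(0.6322,-0.126,0.102,-.076)
st=manip.sense();s=snapshot('wrist'); save(s,'w13')
P=wcloud(s,st); Z=P[...,2]; X=P[...,0]; Y=P[...,1]
fit(P,(abs(Z-.093)<.004)&(X>.6)&(X<.69)&(Y>-.08)&(Y<.25),'lip R')
A=axes(st['tool_rot']); T=(P-st['tcp_pos'])@A
f=(u>295)&(u<345)&(v>225)&(v<268)&(abs(T[...,2])<.015)&(abs(T[...,0])<.03); q=T[f]; print(len(q),np.polyfit(q[:,0],q[:,2],1).round(4),np.polyfit(q[:,1],q[:,2],1).round(4))
for vv in range(262,330,4): print(vv,T[vv,320].round(4),P[vv,320].round(4))
s2=snapshot('scene'); cv2.imwrite('pics/s13.png',cv2.resize(s2['image'][100:240,210:390],None,fx=4,fy=4))
print(manip.sense()['force'])
E
```

```text
t: 15.1
tcp_pos: [0.6328, -0.1262, 0.1022]
tool_rot: [0.027, 0.706, -0.027, 0.707]
force: [-2.7, 1.4, 8.3]
finger_gap: 0.644
t 15.10 tcp [ 0.6328 -0.1262  0.1022] yaw -0.0756 tilt [-1.e+00 -3.e-04  6.e-04] F [-2.74  1.42  8.35] gap 0.644
shift tool [ 0.0002  0.0001 -0.0006] turn 0.0004
lip R 2020 [0.0746 0.6505] yaw -0.0745 x at y=-.126 0.6411 spread [-0.0019 -0.0012  0.0012  0.0028] z 0.093 -0.076 0.154
2049 [-0.0072 -0.0057] [-0.008  -0.0057]
262 [-0.0183 -0.     -0.0055] [ 0.6273 -0.1258  0.1204]
266 [-0.0231 -0.     -0.006 ] [ 0.6268 -0.1257  0.1253]
270 [-0.0325  0.     -0.0091] [ 0.6237 -0.1255  0.1347]
274 [-0.0339  0.     -0.0079] [ 0.6248 -0.1255  0.136 ]
278 [-0.0258  0.     -0.0015] [ 0.6313 -0.126   0.128 ]
282 [-0.0306  0.     -0.0023] [ 0.6305 -0.126   0.1327]
286 [-0.0327  0.     -0.0016] [ 0.6311 -0.126   0.1349]
290 [-0.0365  0.     -0.0021] [ 0.6307 -0.126   0.1387]
294 [-0.0397  0.     -0.0022] [ 0.6306 -0.126   0.1419]
298 [-0.0428  0.     -0.0023] [ 0.6304 -0.126   0.145 ]
302 [-0.0464  0.     -0.0029] [ 0.6299 -0.1259  0.1486]
306 [-0.0484  0.     -0.0025] [ 0.6303 -0.1259  0.1506]
310 [-0.0503  0.     -0.002 ] [ 0.6308 -0.126   0.1525]
314 [-0.0527  0.     -0.002 ] [ 0.6308 -0.126   0.1549]
318 [-0.056   0.     -0.0026] [ 0.6301 -0.1259  0.1581]
322 [-0.0579  0.     -0.0023] [ 0.6304 -0.1259  0.16  ]
326 [-0.0599  0.     -0.0022] [ 0.6306 -0.126   0.162 ]
[-2.19733503  0.8011167   9.29721206]
```

View pics/w13.png

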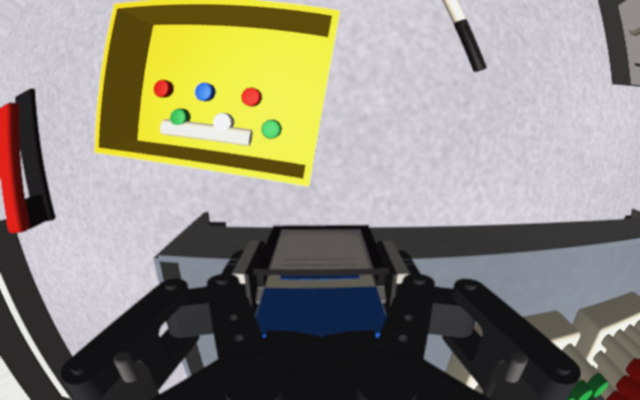

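View pics/s13.png

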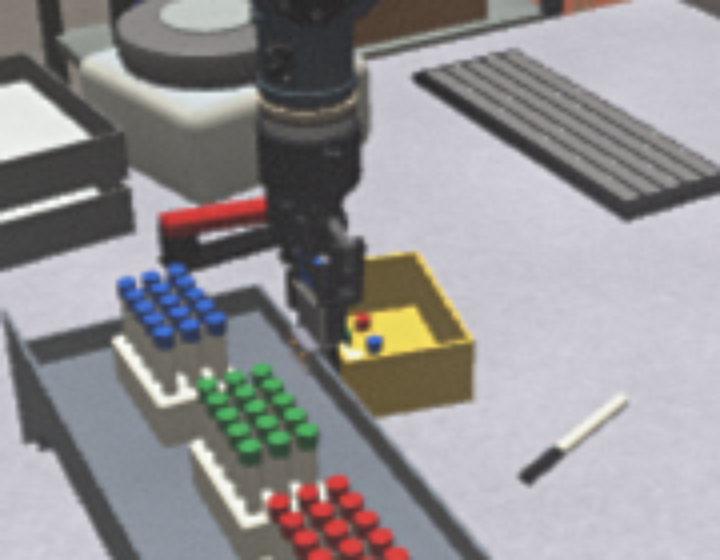

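The holder is on the lip in front of the blue rack, label side to the robot. Its mouth is still 33 mm above the TCP, so it hasn't slipped, and its front face is flat to the tool. One last check that the push stays steady before handing in.

```bash
python3 -m crank '[[0.04,0.0002,0,0,0],[0.04,0,0,0,0],[0.04,0,0,0,0],[0.04,0,0,0,0],[0.04,0,0,0,0]]' 60
python3 -m crank '[[0.04,0,0,0,0],[0.04,0,0,0,0],[0.04,0,0,0,0],[0.04,0,0,0,0],[0.04,0,0,0,0]]' 60
python3 -c "
from lip import *
s=snapshot('top');P=cloud(s);rack(P,s['image'],(u>335)&(u<395)&(v>115)&(v<160))
print(manip.sense()['force'])"
```

```text
t: 15.7
tcp_pos: [0.6328, -0.1262, 0.1022]
tool_rot: [0.027, 0.706, -0.027, 0.707]
force: [-4.8, 1.3, 9.4]
finger_gap: 0.643
t: 16.2
tcp_pos: [0.6328, -0.1262, 0.1022]
tool_rot: [0.027, 0.706, -0.027, 0.707]
force: [-2.8, 0.4, 9.3]
finger_gap: 0.645
rack 219 ((745.1956176757812, -132.11941528320312), (105.2325668334961, 65.57491302490234), 85.5836181640625)
[-3.95119803  0.54358719  9.09000845]
```

Steady at about 9.3 N indicated (about 10 N allowing for the holder's weight), pose constant and the rack unmoved. Handing in.

```bash
python3 -c "
from h import *
print(manip.sign_off())"
```

```text
the job is handed in; nothing more can be done
None
```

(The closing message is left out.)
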